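# Count along the sorting rack and push a roller into the third gap

## Task

On the stone table stands a divider rack with a rail along its back; gaps are counted from the end that has the tall ball-topped post. With the fingers closed, lightly run a fingertip along the top of the rail from the first gap to the third and stop there; then, without lifting or tipping it, push the loose roller lying in front of the rack into that third gap until it is fully home against the back wall, leaving everything else alone.

Things in the scene. Friction and masses are not known exactly. Their poses are not given: they have to be found in the camera images.
- rack: Grey divider rack fixed to the table, open towards the robot; the table floors its gaps. Origin on the table, mid-length, in the lane face of the back wall (40 high, 10 thick); x from open front to back wall, y along the rack, z up. Seven dividers, 6 thick, 34 high, at y = -180, -120, ... 180 mm, from x = -50 (rounded noses) to 0, leave six 54 mm gaps at y = -150, -90, -30, 30, 90, 150.
- rail: Aluminium rail over the rack's back wall, 366 (y) x 24 (x) x 8 mm, flat on top. Origin at its centre, rack x = 12 mm, axes as the rack's; top 54 mm above the table. Sprung: yields straight down up to 6 mm, from about 1 N, bottoming at about 4 N; press with under 20 N. A gap is touched when the fingertip is on the rail behind that gap.
- post: Steel post, 12 mm thick, black 28 mm ball on top, 89 mm high, fixed at rack x = 0, rack y = -205 or +205 mm: gaps are counted from here. Origin at its foot, axes as the rack's. First, second, third gap centres lie 55, 115, 175 mm from it along the rack (so the third is at rack y = -30 or +30). A low stub 18 mm high marks the other end.
- roller: The loose roller to be pushed: a black plastic disc lying flat, 44 mm in diameter, 30 mm high, about 90 g, in front of the rack. Origin at the centre of its underside, on the table; z up. It slides on the table; fully home its origin is at rack x = -22 mm, so that it sticks out little or not at all past the dividers.
- filed_roller: An identical roller already filed in the rack's gap at y = +150 mm; leave it. Origin at the centre of its underside.
- jar: Closed jar, 60 mm across, 90 mm high, standing left of the work; leave it. Origin under its centre.
- mug: White mug, 76 mm across, 90 mm high, left of the rack; leave it. Origin under its centre.
- screwdriver: Screwdriver lying on the table right of the work; leave it. Origin under its middle.

How it is judged:
By the outcome, as a careful person would: the job done as asked, in the order asked, and still so for the second after the job is handed in, with the robot touching nothing.
It also fails if it takes over 67 s, if anything falls off the work surface, if the arm or the gripper's body presses on something with over 40 N, if the wrist force passes 120 N, or if a joint passes its speed limit or range.

## Robot

A 6-joint arm with a two-finger parallel gripper is mounted at the origin on the work surface. World frame = base frame: x ahead of the robot, y to its left, z up, the work surface at z = 0. Lengths are in m, angles in rad, forces in N, time in s.
With the tool pointing down it reaches from about 0.275 to 0.775 m from the base axis. Payload 14.6 kg.
Tool frame: the origin (TCP) lies midway between the tips of the shut fingers; the grasp point (between the pads) lies robot.grip_point_offset behind it (robot.grip_point_offset is the distance from the TCP to the grasp point, in m); z points along the fingers, y is the line along which they close (so a half turn about z gives the same grasp; the last joint's range is limited). The gripper opens to 85 mm and grips with 20 to 120 N. Pads are 22 mm wide; open, the fingers measure 114 mm over their backs; the gripper's body (76 mm by 85 mm) begins 54 mm behind the grasp point. The pads swing forward as they close: fully open they stand 13 mm farther back than shut.
Start: joints at [1.172, 0.263, -0.048, 1.259, 0, 1.415], TCP at [0.127, 0.509, 0.195] pointing down, gripper open.
Joint ranges: [-2.65, 2.65], [-0.89, 1.7], [-1.18, 1.37], [-2.13, 2.11], [-1.35, 1.29], [-3.14, 3.14]. Speed limits (rad/s): [1.89, 1.89, 2.57, 2.79, 3.14, 3.14].

## Interface

Orientations are given as a 3x3 rotation matrix whose columns are the frame's x, y, z axes.
In Python, from plant import robot gives the robot as it stands. The module is installed in compiled form; this text tells all that it offers.
- The arm moves only by the tool apply_moves, never from a script. Its argument "moves" is text: rows parted by semicolons, each of 7 numbers parted by spaces: the shift along the world's x, y, z in mm, then the turn, a rotation vector about the world's x, y, z in degrees, then the closure, from 0 (fully open) to 1 (shut). In form: tx ty tz wx wy wz fingers; .... A call has 1 to 10 rows; each row is the pose to reach, as a shift and turn from the pose commanded when the call began; what a row does not reach only later rows make up. A row lasts 1/12 s, in which the tool goes at most 41.7 mm and 7.16 degrees, less where a joint would pass 70% of its speed; a pose out of reach is approached as far as the arm can. A call with a gripper value outside its range is refused whole. The fingers move at their own pace and stop on an object; "newtons" is the grip in N (left out, the last holds). Time passes only in rows, so rows that repeat a pose let the fingers close. It gives the time, the measured TCP pose, the force, the opening and the grip force at its end, in the units of the state.
- robot.get_state(): the state, without advancing time (a new reading comes with each control period).
- robot.capture(name): name is "side" or "top"; returns a dict with "img" (480x640x3 uint8, blue, green, red), "z_map" (480x640 float32, m along the optical axis (not along the pixel's ray), 0 where there is no reading), "fx", "fy", "cx", "cy" (pixels), "cam_to_world" (4x4, takes a point from camera to world coordinates). Camera axes: x right, y down, z forward; pixel columns grow to the right and rows downward; lengths in m; the calibration is good to about 2 mm. A picture is of the moment at which its call begins.
- robot.finish_job(): hands the job in; it is judged then, once.
Trained networks look in a picture, given as the dict that the camera call returned (one of the last four; its "shot" number tells which), for a name from the list of things; names that differ only in an ending like _2 or _b are one class to them, and where a whole thing is asked for, a point or a joint stands for the part that bears it (a point fixed in the world has none). Each returns a list of dicts, best first, with "p" (0 to 1); they miss things now and then, are a little off and sometimes report something else, mostly with a low value. They report only what shows in the picture. A call takes as long as a camera call.
- robot.search_frame(picture, target): "location" ([column, row] in pixels, amid what is visible of it).
- robot.cut_out(picture, target): "region" (480x640 bool, what is visible of it) and "location" ([column, row] in pixels, amid what is visible of it).
The state is a dict: "time_s": time; "qpos": joint angles; "qvel": joint speeds; "tau": joint torques, N m; "eef_pos": TCP position; "orientation": TCP orientation; "ft_force": force on the tool from outside, world axes, zero at the start; "moment": the same for the moment, N m; "width": finger opening in m; "gripper_force": force on a finger pad.
Only numpy, scipy, OpenCV 4.12 (cv2) and the standard library are available. Lean on these libraries where they do the work, as an engineer would, in place of code of your own. Each camera call takes 0.05 s, during which the arm holds its last target. There are 200 camera calls.

## Working session

There is one attempt and no reset: what is moved stays moved. The work goes in short steps, Python scripts to look and compute and a tool call to move; the robot and the scene stay as the last step left them, time stands still between calls to the robot, and variables do not carry over. Pictures are saved under pics/ and viewed, at most 10 in all, crops included, and the job is handed in when it is done.

Besides the shell and the picture viewer there is one more tool, called after "Request:" by a JSON object that holds its "fn" and its "kwargs". apply_moves: Moves the arm, as the interface text tells. Its arguments: {"type":"object","properties":{"moves":{"type":"string"},"newtons":{"type":"number"}},"required":["moves"]}

```bash
mkdir -p pics; cat > h.py <<'E'
import numpy as np, cv2
from plant import robot
def pts(c,mask=None):
    z=c["z_map"]; m=z>0
    if mask is not None: m&=mask
    v,u=np.nonzero(m); d=z[v,u]
    P=np.c_[(u-c["cx"])/c["fx"]*d,(v-c["cy"])/c["fy"]*d,d]
    T=c["cam_to_world"]; return P@T[:3,:3].T+T[:3,3]
E
python3 - <<'E'
from h import *
s=robot.get_state(); print(s["time_s"],s["eef_pos"],s["orientation"],s["width"],s["ft_force"],robot.grip_point_offset)
ims=[]
for n in("top","side"):
    c=robot.capture(n); cv2.imwrite(f"pics/{n}0.png",c["img"]); print(n,c["cam_to_world"].round(3).tolist())
    for t in("rack","rail","post","roller","filed_roller","jar","mug","screwdriver"):
        for d in robot.cut_out(c,t)[:3]:
            p=pts(c,d["region"]); 
            if len(p): print(t,round(d["p"],2),np.round(d["location"]),len(p),"med",np.median(p,0).round(4),"lo",np.percentile(p,2,axis=0).round(3),"hi",np.percentile(p,98,axis=0).round(3))
E
```

```text
0.0 [0.12661147 0.50918475 0.19422217] [[-9.70431070e-01  2.41378101e-01 -3.87303231e-04]
 [ 2.41378371e-01  9.70430586e-01 -9.79611550e-04]
 [ 1.39394126e-04 -1.04413211e-03 -9.99999445e-01]] 0.08572397593731042 [-0.24673756  0.4124573   0.55832316] 0.0187
top [[-0.021, -0.999, 0.037, 0.486], [-1.0, 0.021, 0.006, 0.016], [-0.007, -0.037, -0.999, 0.989], [0.0, 0.0, 0.0, 1.0]]
rack 0.66 [337. 194.] 3350 med [ 0.6166 -0.0218  0.0524] lo [ 0.568 -0.197  0.002] hi [0.635 0.16  0.057]
rail 0.97 [337. 190.] 2311 med [ 0.6237 -0.0191  0.0536] lo [ 0.612 -0.191 -0.   ] hi [0.645 0.158 0.057]
post 0.55 [240. 198.] 199 med [0.611 0.184 0.083] lo [0.6   0.174 0.002] hi [0.625 0.196 0.09 ]
roller 0.55 [344. 254.] 346 med [ 0.4948 -0.0229  0.0301] lo [ 0.476 -0.042  0.026] hi [ 0.515 -0.003  0.034]
filed_roller 0.83 [264. 214.] 353 med [0.584  0.1313 0.0298] lo [0.565 0.112 0.013] hi [0.605 0.152 0.034]
jar 0.58 [155. 287.] 1024 med [0.4345 0.3463 0.0879] lo [0.408 0.329 0.011] hi [0.46  0.38  0.093]
jar 0.56 [499. 304.] 863 med [ 0.3873 -0.3476  0.0207] lo [ 0.33  -0.377 -0.002] hi [ 0.501 -0.30
[... 695 characters left out ...]
0.6089 0.1834 0.072 ] lo [0.599 0.174 0.001] hi [0.637 0.213 0.09 ]
post 0.55 [238. 147.] 1488 med [0.585  0.3503 0.0587] lo [0.556 0.327 0.005] hi [0.627 0.428 0.091]
roller 0.72 [319. 279.] 481 med [ 0.4891 -0.0292  0.0287] lo [ 0.473 -0.044  0.001] hi [ 0.512 -0.005  0.033]
filed_roller 0.59 [302. 212.] 316 med [0.5779 0.1285 0.0295] lo [0.563 0.113 0.005] hi [0.604 0.15  0.034]
jar 0.55 [181. 185.] 1143 med [0.4242 0.3409 0.0622] lo [0.402 0.328 0.001] hi [0.456 0.381 0.092]
mug 0.77 [237. 145.] 1604 med [0.5855 0.3516 0.0576] lo [ 0.556  0.327 -0.001] hi [0.629 0.435 0.091]
screwdriver 0.83 [404. 435.] 966 med [ 0.3755 -0.3557  0.0226] lo [ 0.329 -0.379  0.01 ] hi [ 0.491 -0.31   0.028]
```

View pics/top0.png

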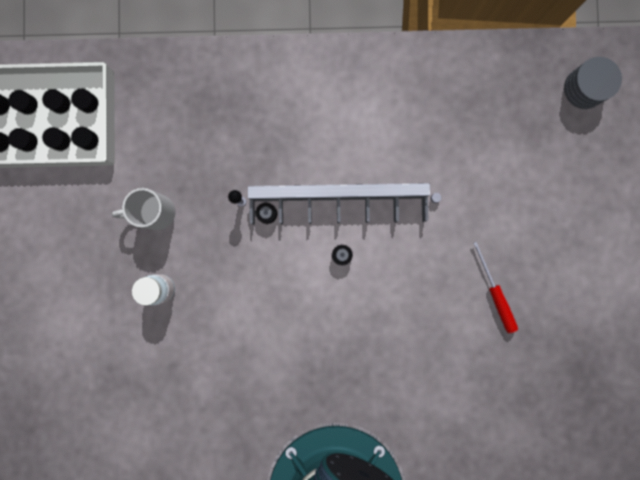

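View pics/side0.png

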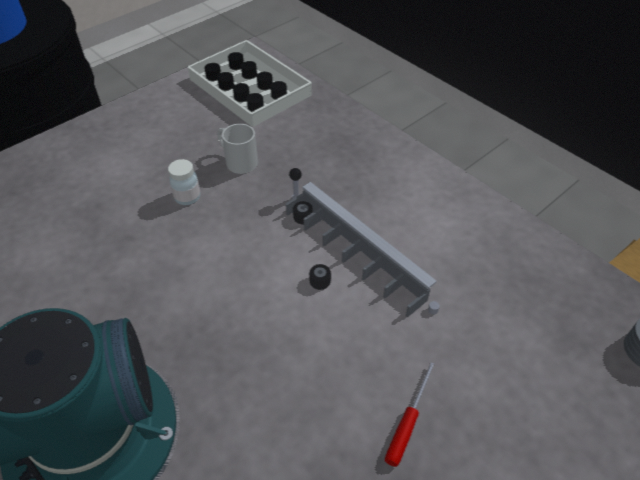

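```bash
python3 - <<'E'
from h import *
for n in("top","side"):
    c=robot.capture(n)
    d=robot.cut_out(c,"rail")[0]; p=pts(c,cv2.dilate(d["region"].astype(np.uint8),np.ones((5,5)))>0)
    p=p[(p[:,2]>.049)&(p[:,2]<.059)&(p[:,1]<.17)]
    (cx,cy),(w,h),a=cv2.minAreaRect(p[:,:2].astype(np.float32)*1000)
    q=p[:,:2]-p[:,:2].mean(0); v=np.linalg.svd(q,full_matrices=False)[2][0]; v*=np.sign(v[1]); ax=np.array([v[1],-v[0]])
    s=p[:,:2]@v; t=p[:,:2]@ax
    lo,hi=np.percentile(s,[.5,99.5]); C=v*(lo+hi)/2+ax*np.median(t)
    print(n,(cx,cy,w,h,a),"v",v,"C",C,"len",hi-lo,"z",np.median(p[:,2]))
    for k in(150,90,30): print(k,C+v*k/1000)
    d=robot.cut_out(c,"roller")[0]; r=pts(c,d["region"]); r=r[(r[:,2]>.025)]
    print("roller",cv2.minEnclosingCircle(r[:,:2].astype(np.float32)*1000), (np.array(cv2.minEnclosingCircle(r[:,:2].astype(np.float32))[0])-C)@np.c_[ax,v])
E
```

```text
top (623.83935546875, -17.978546142578125, 365.295654296875, 24.832109451293945, 89.75952911376953) v [0.00524798 0.99998623] C [ 0.62365576 -0.01775432] len 0.36243540640492755 z 0.0537226796532157
150 [0.62444296 0.13224361]
90 [0.62412808 0.07224444]
30 [0.6238132  0.01224526]
roller ((494.9590148925781, -22.60145378112793), 20.214771270751953) [-0.12880053 -0.00551349]
side (622.5762939453125, -17.304916381835938, 367.2913818359375, 28.64807891845703, 89.7392578125) v [0.00594811 0.99998231] C [ 0.62186371 -0.01866866] len 0.3625778540485399 z 0.05404844582316232
150 [0.62275593 0.13132868]
90 [0.62239904 0.07132974]
30 [0.62204216 0.0113308 ]
roller ((494.3028564453125, -22.71900177001953), 23.2508487701416) [-0.12753453 -0.00480901]
```

Request:
{"fn": "apply_moves", "kwargs": {"moves": "39 -30 0 0 0 6 1;70 -55 0 0 0 13.7 1;110 -82 0 0 0 13.7 1;142 -107 0 0 0 13.7 1;174 -132 0 0 0 13.7 1;206 -157 0 0 0 13.7 1;238 -181 0 0 0 13.7 1;270 -205 0 0 0 13.7 1;302 -229 0 0 0 13.7 1;334 -253 0 0 0 13.7 1", "newtons": 20}}

```text
time_s: 2.03
eef_pos: [0.4562, 0.2593, 0.1949]
orientation: [[-1.0, 0.005, 0.0], [0.005, 1.0, 0.0], [-0.0, 0.0, -1.0]]
ft_force: [1.2, 1.1, 0.0]
width: -0.0
gripper_force: 0.0
```

Request:
{"fn": "apply_moves", "kwargs": {"moves": "32 -24 0 0 0 0 1;64 -48 0 0 0 0 1;96 -72 0 0 0 0 1;128 -97 0 0 0 0 1;160 -121 0 0 0 0 1;163 -124 -30 0 0 0 1;163 -124 -65 0 0 0 1;163 -124 -100 0 0 0 1;163 -124 -115 0 0 0 1;163 -124 -115 0 0 0 1"}}

```text
time_s: 2.87
eef_pos: [0.6155, 0.1366, 0.0759]
orientation: [[-1.0, 0.005, -0.006], [0.005, 1.0, -0.001], [0.006, -0.001, -1.0]]
ft_force: [-0.1, -0.4, -0.7]
width: -0.0006
gripper_force: 0.0
```

Request:
{"fn": "apply_moves", "kwargs": {"moves": "0 0 0 0 0 0 1;0 0 0 0 0 0 1;0 0 0 0 0 0 1"}}

```text
time_s: 3.12
eef_pos: [0.6188, 0.1372, 0.0815]
orientation: [[-1.0, 0.005, 0.003], [0.005, 1.0, 0.0], [-0.003, 0.0, -1.0]]
ft_force: [0.2, 0.3, 0.2]
width: 0.0002
gripper_force: 0.0
```

```bash
python3 - <<'E'
from h import *
c=robot.capture("side"); i=c["img"]
cv2.imwrite("pics/s1.png",cv2.resize(i[120:320,220:460],None,fx=3,fy=3))
s=robot.get_state(); print(s["eef_pos"],s["ft_force"])
E
```

```text
[0.61863796 0.13715259 0.08130553] [-1.03703285 -0.68399621  0.76568058]
```

View pics/s1.png

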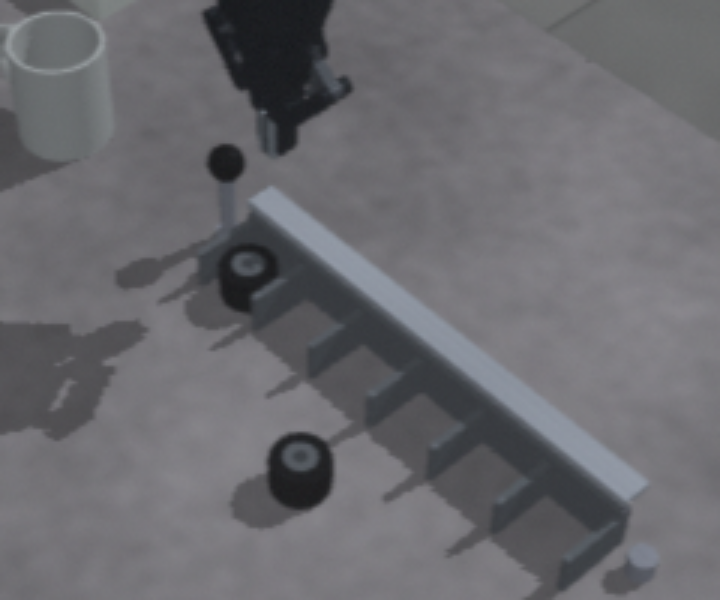

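Request:
{"fn": "apply_moves", "kwargs": {"moves": "5 -5 0 0 0 0 1;5 -5 -10 0 0 0 1;5 -5 -20 0 0 0 1;5 -5 -23 0 0 0 1;5 -5 -23 0 0 0 1;5 -5 -23 0 0 0 1"}}

```text
time_s: 3.67
eef_pos: [0.6224, 0.132, 0.0562]
orientation: [[-1.0, 0.005, -0.001], [0.005, 1.0, -0.0], [0.001, -0.0, -1.0]]
ft_force: [0.7, -0.4, 0.1]
width: 0.0002
gripper_force: 0.0
```

Request:
{"fn": "apply_moves", "kwargs": {"moves": "1 0 -1 0 0 0 1;1 0 -2 0 0 0 1;1 0 -3 0 0 0 1;1 0 -4 0 0 0 1;1 0 -4 0 0 0 1;1 0 -4 0 0 0 1"}}

```text
time_s: 4.17
eef_pos: [0.6237, 0.132, 0.0527]
orientation: [[-1.0, 0.005, -0.0], [0.005, 1.0, -0.0], [0.0, -0.0, -1.0]]
ft_force: [-0.8, 0.4, -0.1]
width: 0.0
gripper_force: 0.0
```

Request:
{"fn": "apply_moves", "kwargs": {"moves": "0 0 -1 0 0 0 1;0 0 -2 0 0 0 1;0 0 -2 0 0 0 1;0 0 -2 0 0 0 1"}}

```text
time_s: 4.5
eef_pos: [0.6237, 0.132, 0.0506]
orientation: [[-1.0, 0.005, -0.0], [0.005, 1.0, -0.0], [0.0, -0.0, -1.0]]
ft_force: [-0.5, 0.4, -0.2]
width: 0.0006
gripper_force: 0.0
```

```bash
python3 - <<'E'
from h import *
f=[]
for k in range(6):
    c=robot.capture("side"); s=robot.get_state(); f.append(s["ft_force"])
print(np.mean(f,0),np.std(f,0),s["eef_pos"])
cv2.imwrite("pics/s2.png",cv2.resize(c["img"][140:260,260:400],None,fx=5,fy=5))
E
```

```text
[-0.11668341  0.09788036 -0.3868367 ] [0.3434259  0.40230277 0.33030735] [0.62375623 0.13199455 0.05071385]
```

View pics/s2.png

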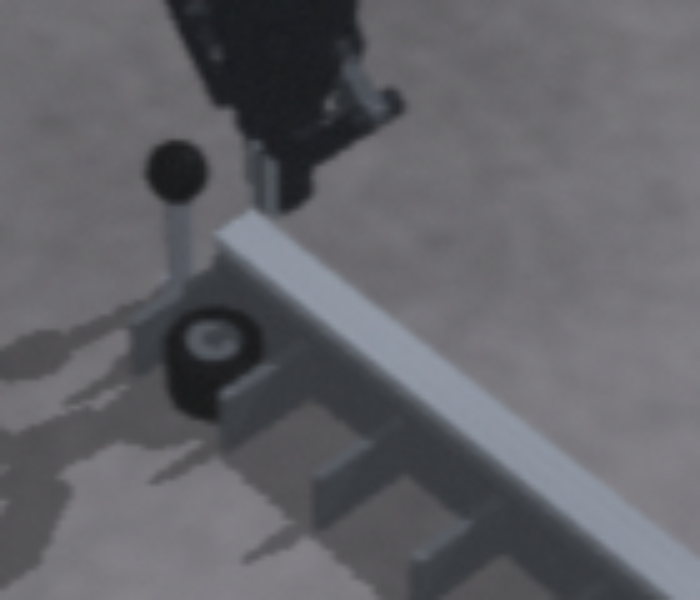

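```bash
python3 - <<'E'
from h import *
c=robot.capture("side"); T=np.linalg.inv(c["cam_to_world"])
for P in([.6237,.132,.0507],[.6237,.132,.054],[.635,.132,.054],[.612,.132,.054],[.6237,.165,.054]):
    q=T@np.r_[P,1]; u=q[0]/q[2]*c["fx"]+c["cx"]; v=q[1]/q[2]*c["fy"]+c["cy"]; print(P,(u-260)*5,(v-140)*5)
p=np.full((480,640,3),np.nan); m=c["z_map"]>0; p[m]=pts(c)
for v in range(170,194,2): print(v,[tuple((p[v,u]*1000).round().astype(int)) if m[v,u] else None for u in range(308,326,3)])
c=robot.capture("top"); p=pts(c); k=(abs(p[:,0]-.6237)<.06)&(abs(p[:,1]-.132)<.05)&(p[:,2]>.045)&(p[:,2]<.12);q=p[k]
for lo in np.arange(.045,.12,.01):
    r=q[(q[:,2]>=lo)&(q[:,2]<lo+.01)]
    if len(r): print(round(lo,3),len(r),r.min(0).round(3),r.max(0).round(3))
E
```

```text
[0.6237, 0.132, 0.0507] 276.0715322486513 264.83754474444197
[0.6237, 0.132, 0.054] 276.048899772683 259.4269077090266
[0.635, 0.132, 0.054] 295.2758943242955 247.1876503551526
[0.612, 0.132, 0.054] 255.98225816274464 272.2006561091059
[0.6237, 0.165, 0.054] 225.9030370536621 220.2072972747544
170 [(np.int64(696), np.int64(238), np.int64(2)), (np.int64(614), np.int64(134), np.int64(123)), (np.int64(612), np.int64(123), np.int64(131)), (np.int64(615), np.int64(117), np.int64(134)), (np.int64(611), np.int64(103), np.int64(145)), (np.int64(613), np.int64(96), np.int64(150))]
172 [(np.int64(693), np.int64(234), np.int64(0)), (np.int64(615), np.int64(135), np.int64(116)), (np.int64(616), np.int64(127), np.int64(121)), (np.int64(616), np.int64(118), np.int64(127)), (np.int64(610), np.int64(102), np.int64(142)), (np.int64(612), np.int64(95), np.int64(145))]
174 [(np.int64(688), np.int64(229), np.int64(0)), (np.int64(613), np.int64(133), np.int64(113)), (np.int64(615), np.int64(126), np.int64(116)), (np.int64(617), np.int64(119), np.int64(119)), (np.int64(612), np.int64(104), np.int64(134)),
[... 1895 characters left out ...]
678), np.int64(176), np.int64(-2)), None]
190 [(np.int64(615), np.int64(146), np.int64(56)), (np.int64(622), np.int64(143), np.int64(53)), (np.int64(624), np.int64(136), np.int64(56)), (np.int64(630), np.int64(133), np.int64(55)), (np.int64(635), np.int64(128), np.int64(55)), (np.int64(677), np.int64(164), np.int64(1))]
192 [(np.int64(612), np.int64(142), np.int64(54)), (np.int64(616), np.int64(137), np.int64(56)), (np.int64(620), np.int64(131), np.int64(57)), (np.int64(624), np.int64(127), np.int64(57)), (np.int64(630), np.int64(123), np.int64(56)), (np.int64(636), np.int64(121), np.int64(54))]
0.045 87 [0.613 0.083 0.049] [0.628 0.116 0.055]
0.055 24 [0.613 0.083 0.055] [0.625 0.113 0.058]
```

The picture shows the fingertips at about crop (280,212), still roughly 35 mm above the rail. The force agrees: there's no contact. The reported TCP height therefore reads low, so I'll descend by force instead.

Request:
{"fn": "apply_moves", "kwargs": {"moves": "0 -5 -5 0 0 0 1;0 -5 -10 0 0 0 1;0 -5 -14 0 0 0 1;0 -5 -18 0 0 0 1;0 -5 -20 0 0 0 1;0 -5 -20 0 0 0 1;0 -5 -20 0 0 0 1"}}

```text
time_s: 5.48
eef_pos: [0.6237, 0.127, 0.0306]
orientation: [[-1.0, 0.005, -0.0], [0.005, 1.0, -0.0], [0.0, -0.0, -1.0]]
ft_force: [-0.2, -0.2, 1.7]
width: 0.0002
gripper_force: 0.0
```

```bash
python3 - <<'E'
from h import *
f=[]
for k in range(5):
    c=robot.capture("side"); s=robot.get_state(); f.append(s["ft_force"])
print(np.mean(f,0),s["eef_pos"],s["width"])
p=pts(c); k=(abs(p[:,0]-.62)<.03)&(abs(p[:,1]-.127)<.025)&(p[:,2]>.05)&(p[:,2]<.11)
print(np.histogram(p[k,2],bins=np.arange(.05,.112,.004)))
cv2.imwrite("pics/s3.png",cv2.resize(c["img"][140:260,260:400],None,fx=5,fy=5))
E
```

```text
[-0.32756632  0.03206467 -0.3506537 ] [0.6238414  0.12703587 0.03087271] 0.00020604390205488355
(array([71, 80,  3,  0,  3,  6, 13, 19, 19, 18, 16, 17, 12, 13,  2]), array([0.05 , 0.054, 0.058, 0.062, 0.066, 0.07 , 0.074, 0.078, 0.082,
       0.086, 0.09 , 0.094, 0.098, 0.102, 0.106, 0.11 ]))
```

View pics/s3.png

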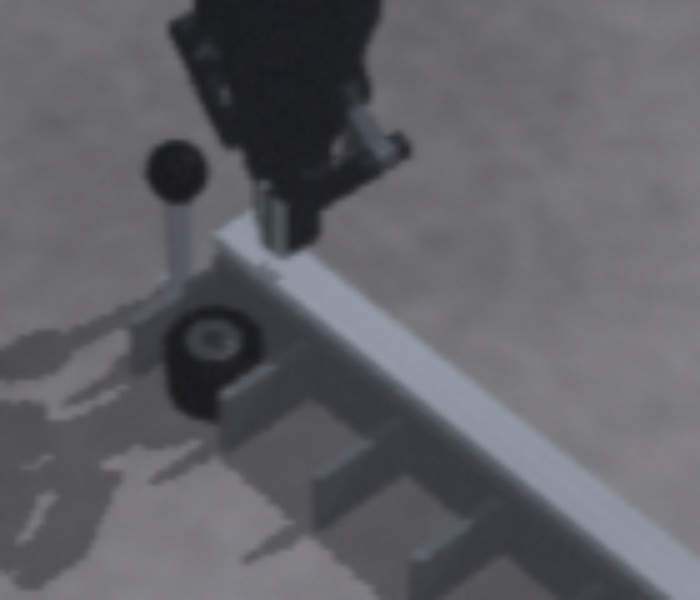

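Fingertip is now about 15 mm above the rail, at crop (285,250), with the ball clear. Continuing down.

Request:
{"fn": "apply_moves", "kwargs": {"moves": "0 0 -3 0 0 0 1;0 0 -6 0 0 0 1;0 0 -9 0 0 0 1;0 0 -10 0 0 0 1;0 0 -11 0 0 0 1;0 0 -12 0 0 0 1;0 0 -12 0 0 0 1"}}

```text
time_s: 6.32
eef_pos: [0.6236, 0.127, 0.0185]
orientation: [[-1.0, 0.005, -0.0], [0.005, 1.0, -0.0], [0.0, -0.0, -1.0]]
ft_force: [0.2, 0.9, -0.0]
width: 0.0001
gripper_force: 0.0
```

Request:
{"fn": "apply_moves", "kwargs": {"moves": "0 0 -0.5 0 0 0 1;0 0 -1 0 0 0 1;0 0 -1 0 0 0 1"}}

```text
time_s: 6.57
eef_pos: [0.6237, 0.127, 0.0177]
orientation: [[-1.0, 0.005, -0.0], [0.005, 1.0, 0.0], [0.0, 0.0, -1.0]]
ft_force: [1.0, 0.2, 0.0]
width: -0.0001
gripper_force: 0.0
```

Request:
{"fn": "apply_moves", "kwargs": {"moves": "0 0 -0.5 0 0 0 1;0 0 -1 0 0 0 1;0 0 -1 0 0 0 1"}}

```text
time_s: 6.82
eef_pos: [0.6238, 0.127, 0.0167]
orientation: [[-1.0, 0.005, 0.0], [0.005, 1.0, -0.0], [-0.0, -0.0, -1.0]]
ft_force: [-0.4, -0.4, 1.6]
width: -0.0001
gripper_force: 0.7
```

Request:
{"fn": "apply_moves", "kwargs": {"moves": "0 0 -0.5 0 0 0 1;0 0 -1 0 0 0 1;0 0 -1 0 0 0 1"}}

```text
time_s: 7.07
eef_pos: [0.6238, 0.127, 0.0157]
orientation: [[-1.0, 0.005, 0.0], [0.005, 1.0, 0.0], [-0.0, 0.0, -1.0]]
ft_force: [0.1, 0.1, 1.5]
width: -0.0003
gripper_force: 1.0
```

Request:
{"fn": "apply_moves", "kwargs": {"moves": "0 0 -0.5 0 0 0 1;0 0 -1 0 0 0 1;0 0 -1 0 0 0 1"}}

```text
time_s: 7.32
eef_pos: [0.6238, 0.127, 0.0146]
orientation: [[-1.0, 0.005, 0.0], [0.005, 1.0, -0.0], [-0.0, -0.0, -1.0]]
ft_force: [-0.1, -0.1, 2.5]
width: 0.0003
gripper_force: 1.2
```

```bash
python3 - <<'E'
from h import *
f=[]
for k in range(6):
    c=robot.capture("side"); s=robot.get_state(); f.append(s["ft_force"])
print(np.mean(f,0),s["eef_pos"],s["width"])
cv2.imwrite("pics/s4.png",cv2.resize(c["img"][140:260,260:400],None,fx=5,fy=5))
E
```

```text
[-0.2901623  -0.08244179  2.65261041] [0.62376392 0.12699094 0.01469596] -0.00011684473326869649
```

View pics/s4.png

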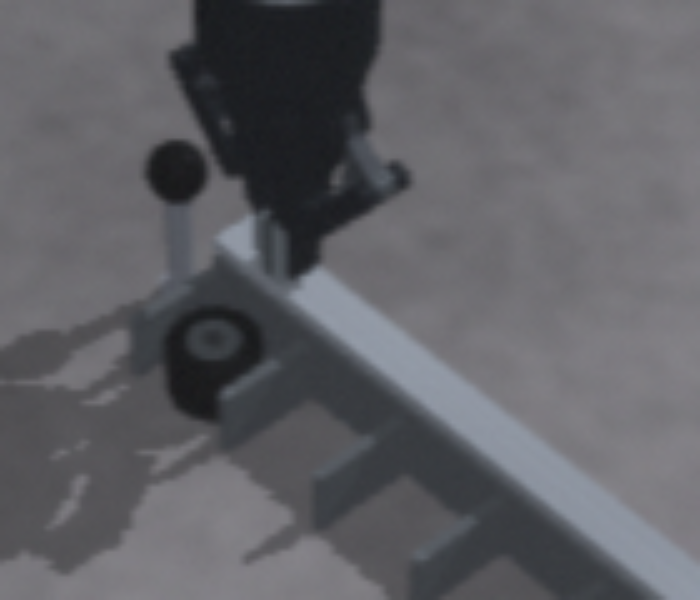

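The fingertip sits on the rail behind gap 1, at crop (290,285), pressing about 2.6 N. Next is the slide to gap 3.

Request:
{"fn": "apply_moves", "kwargs": {"moves": "0 -5 0 0 0 0 1;0 -12 0 0 0 0 1;0 -20 0 0 0 0 1;0 -28 0 0 0 0 1;0 -36 0 0 0 0 1;0 -44 0 0 0 0 1;0 -52 0 0 0 0 1;0 -60 0 0 0 0 1;0 -66 0 0 0 0 1;0 -70 0 0 0 0 1"}}

```text
time_s: 8.45
eef_pos: [0.6237, 0.056, 0.0147]
orientation: [[-1.0, 0.005, -0.0], [0.005, 1.0, -0.0], [0.0, -0.0, -1.0]]
ft_force: [-0.6, 2.6, 3.1]
width: -0.0002
gripper_force: 1.2
```

Request:
{"fn": "apply_moves", "kwargs": {"moves": "0 -6 0 0 0 0 1;0 -14 0 0 0 0 1;0 -22 0 0 0 0 1;0 -30 0 0 0 0 1;0 -37 0 0 0 0 1;0 -42 0 0 0 0 1;0 -45 0 0 0 0 1;0 -45 0 0 0 0 1;0 -45 0 0 0 0 1"}}

```text
time_s: 9.2
eef_pos: [0.6237, 0.0115, 0.0147]
orientation: [[-1.0, 0.005, -0.0], [0.005, 1.0, -0.001], [0.0, -0.001, -1.0]]
ft_force: [-0.4, -2.1, 2.2]
width: 0.0005
gripper_force: 1.2
```

Stopped at gap 3 while still in contact. Next: lift, then go to the right side of the roller. The real tip is about 37 mm above the reported z.

Request:
{"fn": "apply_moves", "kwargs": {"moves": "0 0 15 0 0 0 1;0 0 40 0 0 0 1;0 0 60 0 0 0 1;-32 -24 60 0 0 0 1;-64 -48 60 0 0 0 1;-96 -73 60 0 0 0 1;-128 -97 60 0 0 0 1;-129 -97 60 0 0 0 1;-129 -97 60 0 0 0 1"}}

```text
time_s: 9.95
eef_pos: [0.4934, -0.0857, 0.0749]
orientation: [[-1.0, 0.007, -0.0], [0.007, 1.0, -0.0], [0.0, -0.0, -1.0]]
ft_force: [0.1, -0.1, -0.4]
width: 0.0002
gripper_force: 0.0
```

Request:
{"fn": "apply_moves", "kwargs": {"moves": "0 0 -30 0 0 0 1;0 0 -60 0 0 0 1;0 0 -80 0 0 0 1;0 0 -90 0 0 0 1;0 0 -97 0 0 0 1;0 0 -101 0 0 0 1;0 0 -101 0 0 0 1;0 0 -101 0 0 0 1"}}

```text
time_s: 10.62
eef_pos: [0.4953, -0.0849, -0.0259]
orientation: [[-1.0, 0.004, 0.001], [0.004, 1.0, -0.0], [-0.001, -0.0, -1.0]]
ft_force: [-0.4, 1.0, -0.4]
width: 0.0004
gripper_force: 0.0
```

```bash
python3 - <<'E'
from h import *
c=robot.capture("side"); s=robot.get_state(); print(s["eef_pos"],s["ft_force"],s["time_s"])
cv2.imwrite("pics/s5.png",cv2.resize(c["img"][160:360,230:430],None,fx=3,fy=3))
for d in robot.cut_out(c,"roller")[:2]:
    r=pts(c,d["region"]); r=r[(r[:,2]>.025)&(r[:,2]<.036)]; print(d["p"],cv2.minEnclosingCircle(r[:,:2].astype(np.float32)*1000))
E
```

```text
[ 0.49543716 -0.085046   -0.02570293] [ 0.96224623 -1.09744974  0.57443003] 10.6667
0.75 ((495.521484375, -23.975496292114258), 23.514484405517578)
```

View pics/s5.png

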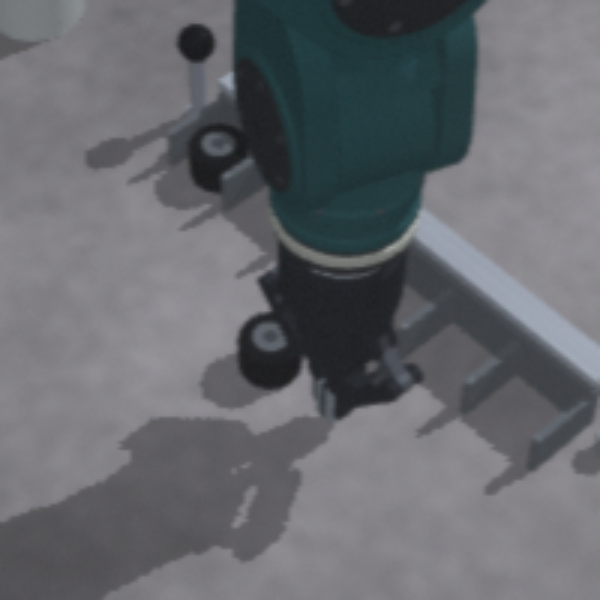

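Fingertip at crop (325,415) sits just right of the roller at (270,350), slightly above the table. Pushing it in +y to line up with gap 3.

Request:
{"fn": "apply_moves", "kwargs": {"moves": "0 8 0 0 0 0 1;0 16 0 0 0 0 1;0 22 0 0 0 0 1;0 26 0 0 0 0 1;0 30 0 0 0 0 1;0 34 0 0 0 0 1;0 38 0 0 0 0 1;0 42 0 0 0 0 1;0 45 0 0 0 0 1;0 45 0 0 0 0 1"}}

```text
time_s: 11.55
eef_pos: [0.4946, -0.0394, -0.0264]
orientation: [[-1.0, 0.004, -0.0], [0.004, 1.0, 0.0], [0.0, 0.0, -1.0]]
ft_force: [0.1, -0.4, -0.4]
width: -0.0001
gripper_force: 0.0
```

```bash
cat > m.py <<'E'
from h import *
s=robot.get_state(); print(s["eef_pos"],s["ft_force"],s["time_s"])
for n in("side","top"):
  c=robot.capture(n)
  for d in robot.cut_out(c,"roller")[:2]:
    r=pts(c,d["region"]); r=r[(r[:,2]>.024)&(r[:,2]<.036)&(abs(r[:,1])<.08)]
    if len(r)>30: print(n,round(d["p"],2),d["location"],len(r),cv2.minEnclosingCircle(r[:,:2].astype(np.float32)*1000),r.min(0).round(3),r.max(0).round(3))
E
python3 m.py
```

```text
[ 0.49463388 -0.03943364 -0.02636318] [ 0.12654089 -0.37786648 -0.43856572] 11.55
side 0.76 [309.0, 273.6] 149 ((486.77880859375, -4.67433500289917), 18.505199432373047) [ 0.471 -0.023  0.024] [0.495 0.014 0.035]
```

Request:
{"fn": "apply_moves", "kwargs": {"moves": "0 -12 0 0 0 0 1;0 -20 30 0 0 0 1;0 -20 60 0 0 0 1;-40 -20 60 0 0 0 1;-80 -20 60 0 0 0 1;-110 -20 60 0 0 0 1;-110 -20 60 0 0 0 1;-110 -20 60 0 0 0 1"}}

```text
time_s: 12.42
eef_pos: [0.3837, -0.0606, 0.034]
orientation: [[-1.0, 0.006, 0.0], [0.006, 1.0, -0.0], [-0.0, -0.0, -1.0]]
ft_force: [0.5, -0.4, 0.1]
width: 0.0003
gripper_force: 0.0
```

```bash
python3 m.py
```

```text
[ 0.38367747 -0.06057523  0.03397541] [ 0.48596529 -0.40575345  0.14544356] 12.4167
side 0.7 [313.3, 272.3] 279 ((493.660400390625, -3.7935688495635986), 21.803852081298828) [ 0.473 -0.025  0.024] [0.514 0.015 0.034]
top 0.81 [335.9, 254.2] 350 ((495.0601806640625, -3.5486996173858643), 21.761798858642578) [ 0.474 -0.024  0.024] [0.516 0.018 0.035]
```

Request:
{"fn": "apply_moves", "kwargs": {"moves": "40 0 0 0 0 0 1;80 0 0 0 0 0 1;111 0 0 0 0 0 1;111 0 -30 0 0 0 1;111 0 -52 0 0 0 1;111 0 -60 0 0 0 1;111 6 -60 0 0 0 1;111 12 -60 0 0 0 1;111 17 -60 0 0 0 1;111 21 -60 0 0 0 1"}}

```text
time_s: 13.45
eef_pos: [0.4964, -0.0384, -0.0251]
orientation: [[-1.0, 0.004, 0.002], [0.004, 1.0, -0.0], [-0.002, -0.0, -1.0]]
ft_force: [-0.4, -0.1, -0.1]
width: 0.0002
gripper_force: 0.2
```

Request:
{"fn": "apply_moves", "kwargs": {"moves": "0 4 0 0 0 0 1;0 8 0 0 0 0 1;0 12 0 0 0 0 1;0 15 0 0 0 0 1;0 15.5 0 0 0 0 1;0 15.5 0 0 0 0 1;0 0 0 0 0 0 1;0 -10 25 0 0 0 1;0 -10 60 0 0 0 1;0 -10 60 0 0 0 1"}}

```text
time_s: 14.28
eef_pos: [0.498, -0.0502, 0.0382]
orientation: [[-1.0, 0.006, 0.005], [0.006, 1.0, -0.001], [-0.005, -0.001, -1.0]]
ft_force: [1.0, 0.1, 1.6]
width: -0.0003
gripper_force: 0.0
```

Request:
{"fn": "apply_moves", "kwargs": {"moves": "-40 0 0 0 0 0 1;-80 15 0 0 0 0 1;-90 40 0 0 0 0 1;-90 60 0 0 0 0 1;-90 60 0 0 0 0 1;-90 60 0 0 0 0 1"}}

```text
time_s: 14.78
eef_pos: [0.4058, 0.0114, 0.0338]
orientation: [[-1.0, 0.003, 0.0], [0.003, 1.0, -0.0], [-0.0, -0.0, -1.0]]
ft_force: [0.4, 0.1, -0.8]
width: 0.0002
gripper_force: 0.0
```

```bash
python3 m.py
```

```text
[0.40576333 0.01143502 0.03382714] [ 0.44691583  0.07302812 -0.79641129] 14.7833
side 0.93 [307.8, 265.4] 307 ((492.35589599609375, 13.63675594329834), 23.635887145996094) [ 0.472 -0.01   0.024] [0.514 0.033 0.036]
top 0.65 [326.8, 253.2] 320 ((494.8685302734375, 13.423017501831055), 20.963552474975586) [ 0.475 -0.005  0.025] [0.516 0.034 0.035]
```

Request:
{"fn": "apply_moves", "kwargs": {"moves": "0 1 -25 0 0 0 1;0 1 -50 0 0 0 1;15 1 -60 0 0 0 1;35 1 -60 0 0 0 1;45 1 -60 0 0 0 1;52 1 -60 0 0 0 1;58 1 -60 0 0 0 1;64 1 -60 0 0 0 1;70 1 -60 0 0 0 1;75 1 -60 0 0 0 1"}}

```text
time_s: 15.82
eef_pos: [0.481, 0.012, -0.0261]
orientation: [[-1.0, 0.005, 0.0], [0.005, 1.0, -0.0], [-0.0, -0.0, -1.0]]
ft_force: [-0.3, 0.4, -0.3]
width: 0.0002
gripper_force: 0.3
```

Request:
{"fn": "apply_moves", "kwargs": {"moves": "6 0 0 0 0 0 1;12 0 0 0 0 0 1;18 0 0 0 0 0 1;24 0 0 0 0 0 1;27 0 0 0 0 0 1;27 0 0 0 0 0 1"}}

```text
time_s: 16.32
eef_pos: [0.5086, 0.012, -0.0263]
orientation: [[-1.0, 0.005, 0.001], [0.005, 1.0, -0.0], [-0.001, -0.0, -1.0]]
ft_force: [-0.5, 0.3, 0.5]
width: -0.0003
gripper_force: 0.0
```

```bash
python3 m.py;python3 -c "
from h import *
c=robot.capture('side'); cv2.imwrite('pics/s6.png',cv2.resize(c['img'][160:360,230:430],None,fx=3,fy=3))"
```

```text
[ 0.50860494  0.01195027 -0.02633658] [-0.53724509  0.28926428  0.4581553 ] 16.3167
```

View pics/s6.png

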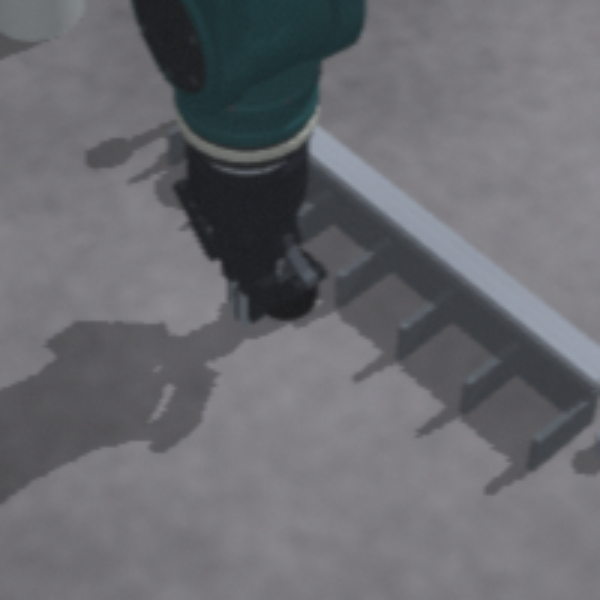

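Request:
{"fn": "apply_moves", "kwargs": {"moves": "-20 0 0 0 0 0 1;-50 0 20 0 0 0 1;-85 0 50 0 0 0 1;-105 0 60 0 0 0 1;-105 0 60 0 0 0 1;-105 0 60 0 0 0 1"}}

```text
time_s: 17.07
eef_pos: [0.4026, 0.0119, 0.0345]
orientation: [[-1.0, 0.005, 0.002], [0.005, 1.0, -0.0], [-0.002, -0.0, -1.0]]
ft_force: [0.6, 0.6, -0.0]
width: -0.0001
gripper_force: 0.0
```

```bash
python3 m.py
```

```text
[0.40255109 0.01191101 0.03451076] [ 0.57210388  0.55279062 -0.03941006] 17.0667
side 0.73 [325.7, 255.3] 306 ((539.9896240234375, 13.832812309265137), 24.074520111083984) [ 0.519 -0.009  0.024] [0.563 0.036 0.035]
top 0.69 [326.8, 231.5] 338 ((542.1248779296875, 12.412524223327637), 21.626625061035156) [ 0.522 -0.008  0.025] [0.563 0.031 0.036]
```

Request:
{"fn": "apply_moves", "kwargs": {"moves": "40 0 -30 0 0 0 1;70 0 -55 0 0 0 1;90 0 -61 0 0 0 1;100 0 -61 0 0 0 1;107 0 -61 0 0 0 1;114 0 -61 0 0 0 1;121 0 -61 0 0 0 1;128 0 -61 0 0 0 1;135 0 -61 0 0 0 1;141 0 -61 0 0 0 1"}}

```text
time_s: 18.1
eef_pos: [0.5444, 0.0119, -0.0268]
orientation: [[-1.0, 0.005, 0.001], [0.005, 1.0, -0.0], [-0.001, -0.0, -1.0]]
ft_force: [-0.9, -0.2, 0.3]
width: 0.0
gripper_force: 0.6
```

Request:
{"fn": "apply_moves", "kwargs": {"moves": "4 0 0 0 0 0 1;8 0 0 0 0 0 1;10 0 0 0 0 0 1;12 0 0 0 0 0 1;12 0 0 0 0 0 1"}}

```text
time_s: 18.52
eef_pos: [0.556, 0.012, -0.0273]
orientation: [[-1.0, 0.005, 0.0], [0.005, 1.0, 0.0], [-0.0, 0.0, -1.0]]
ft_force: [0.2, 0.4, -0.2]
width: 0.0001
gripper_force: 0.0
```

Request:
{"fn": "apply_moves", "kwargs": {"moves": "0.5 0 0 0 0 0 1;1 0 0 0 0 0 1;1 0 0 0 0 0 1"}}

```text
time_s: 18.77
eef_pos: [0.5566, 0.012, -0.0273]
orientation: [[-1.0, 0.005, -0.0], [0.005, 1.0, -0.0], [0.0, -0.0, -1.0]]
ft_force: [0.1, 0.2, 0.3]
width: -0.0002
gripper_force: 0.3
```

Request:
{"fn": "apply_moves", "kwargs": {"moves": "0.5 0 0 0 0 0 1;1 0 0 0 0 0 1;1 0 0 0 0 0 1"}}

```text
time_s: 19.02
eef_pos: [0.557, 0.012, -0.0274]
orientation: [[-1.0, 0.005, -0.001], [0.005, 1.0, -0.0], [0.001, -0.0, -1.0]]
ft_force: [-4.7, -0.2, 3.0]
width: 0.0001
gripper_force: 2.5
```

Request:
{"fn": "apply_moves", "kwargs": {"moves": "0.5 0 0 0 0 0 1;1 0 0 0 0 0 1;1 0 0 0 0 0 1"}}

```text
time_s: 19.27
eef_pos: [0.557, 0.0121, -0.0275]
orientation: [[-1.0, 0.005, -0.003], [0.005, 1.0, -0.0], [0.003, -0.0, -1.0]]
ft_force: [-9.8, -0.2, 6.9]
width: -0.0001
gripper_force: 4.9
```

Solid resistance at the expected depth, so the roller is home. Backing off to check.

Request:
{"fn": "apply_moves", "kwargs": {"moves": "-4 0 0 0 0 0 1;-15 0 0 0 0 0 1;-40 0 5 0 0 0 1;-75 0 35 0 0 0 1;-110 0 60 0 0 0 1;-150 0 80 0 0 0 1;-170 0 100 0 0 0 1;-170 0 100 0 0 0 1;-170 0 100 0 0 0 1"}}

```text
time_s: 20.02
eef_pos: [0.389, 0.0118, 0.074]
orientation: [[-1.0, 0.005, 0.004], [0.005, 1.0, -0.001], [-0.004, -0.001, -1.0]]
ft_force: [0.3, -0.3, 0.0]
width: -0.0
gripper_force: 0.0
```

```bash
python3 m.py;python3 -c "
from h import *
c=robot.capture('side'); cv2.imwrite('pics/s7.png',cv2.resize(c['img'][100:340,160:480],None,fx=2.4,fy=2.4))
for t in('filed_roller','jar','mug','screwdriver'):
  c=robot.capture('top'); print(t,[ (round(d['p'],2),d['location']) for d in robot.search_frame(c,t)[:3]])"
```

```text
[0.38899    0.01182984 0.07397048] [ 0.26846039 -0.3385561   0.043467  ] 20.0167
side 0.79 [343.4, 243.0] 265 ((585.6820068359375, 6.95636510848999), 28.054359436035156) [ 0.565 -0.013  0.024] [0.608 0.034 0.035]
top 0.92 [326.7, 210.5] 349 ((589.8984375, 11.66864013671875), 21.841035842895508) [ 0.569 -0.009  0.024] [0.611 0.032 0.034]
filed_roller [(0.92, [264.0, 212.4])]
jar [(0.66, [158.5, 291.0])]
mug [(0.59, [148.1, 211.8])]
screwdriver [(0.88, [503.5, 305.8])]
```

View pics/s7.png

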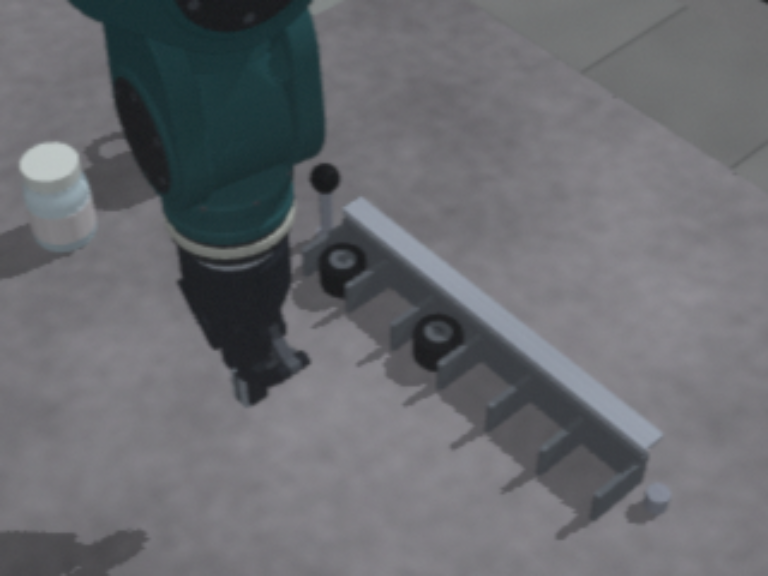

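The roller is at crop (437,342), in the third gap from the ball post and at the same depth as the filed one at (343,270). Its measured centre is at x = 0.590 m (target 0.589). Everything else is where it was.

```bash
python3 -c "
from plant import robot
print(robot.finish_job())"
```

```text
the job is handed in; nothing more can be done
None
```

The closed fingertip ran along the rail from gap 1 to gap 3 at about 2.6 N, then the roller was slid into gap 3 and pressed home against the back wall; nothing else appears to have moved, and the job was handed in after about 20 s.

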